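Book in a carved corbel: seat it in the jig and scan its label

TASK

Set the carved wooden corbel down gently, flat and square, in the pocket between the four corner blocks of the jig, with its sloping label face towards the jig's front (the robot's side), and let go of it. Then take the hand scanner from its dock and hold it still for about two seconds with its reading window roughly 80 mm from the middle of the label, pointing straight at the label (square to the slope). Finally stand the scanner gently back upright in the middle of its dock, without disturbing the corbel or the other tools on the bench.

Things in the scene. Friction and masses are not known exactly. Their poses are not given: they have to be found in the camera images.
- corbel: Carved dark wood bracket block, 120 (its x) x 60 (y, upright sides) x 75 mm, origin at the centre of its underside, z up. Side profile: front end (-x) 25 mm high; a 32 degree slope rises from (x -60, z 25) to (x +20, z 75); then a flat top with three carved reeds to the back (x +60). 0.28 kg, centre of mass near x +8, z 30. Good grasp: across its width at x +12, z 50.
- label: White paper label with black bars, 44 x 50 mm, stuck on the middle of the corbel's slope. Origin at its centre, at (-20, 0, 50) mm in the corbel's frame; z is the slope's outward normal (32 degrees from vertical, leaning to the corbel's -x), y is the corbel's y.
- fixture: The jig: plywood board 190 x 120 x 15 mm fixed to the bench, with four wooden L-shaped corner blocks up to z 35 mm that leave a pocket 128 mm (x) by 67 mm (y), open in the middle of its sides (68 mm of each long side, 36 mm of each end). Origin at the centre of the underside; x along the long side, away from the robot; the front is -x.
- pocket (a point): Centre of the pocket's floor, 15 mm above the bench; axes as the jig. The seated corbel's underside centre lies here, its axes along the jig's.
- scanner: Hand scanner, 148 mm tall, upright on its reading head. Origin at the centre of the head's flat underside, the reading window; z runs up the handle; it reads along -z. Round black head 64 mm across up to z 28, tapering to z 52; above it a grey handle 30 mm (x) by 34 mm (y) with flat sides, up to z 148. 0.26 kg. Good grasp: across the handle at z 108.
- dock: The scanner's dock: a flat grey plastic square plate 110 x 110 x 14 mm fixed to the bench, its flat top at z 14 mm, with a flush black round rubber pad in the middle where the scanner stands. Origin at the centre of the underside.
- mallet: Bystander: wooden mallet lying down, head 65 x 120 x 75 mm, handle 160 mm to -x. Origin under the head's centre.
- chisel: Bystander: chisel lying flat, 270 mm long, along its x, 27 mm high. Origin under the ferrule at mid length.
- stone: Bystander: grey sharpening stone 70 x 150 x 25 mm, long side along its y. Origin at the centre of its underside.

How it is judged:
On the way, in this order (a step that is already met when the one before it is completed fails the run):
1. the corbel is seated flat in the pocket, label face to the front, and released (x of corbel in the frame of pocket between -0.007 and 0.007 m and y of corbel in the frame of pocket between -0.007 and 0.007 m and z of corbel in the frame of pocket between -0.004 and 0.004 m and x of label in the frame of pocket below -0.008 m and angle between corbel's own z axis and vertical below 0.06 rad and angle between the x axis of corbel and the x axis of fixture, either way round below 0.13 rad and contact force between the fingers and corbel below 0.2 N), for 0.3 s.
2. the scanner, held still, points square at the middle of the seated corbel's label from 50 to 115 mm (all of step 1 and x of label in the frame of scanner between -0.015 and 0.015 m and y of label in the frame of scanner between -0.015 and 0.015 m and z of scanner in the frame of label between 0.05 and 0.115 m and angle between the z axis of scanner and the z axis of label, either way round below 0.22 rad and linear speed of scanner below 0.03 m/s and angular speed of scanner below 0.25 rad/s), for 1 s.
At the end, for the whole second after the job is handed in: Corbel released at rest in the pocket, label side to the front: within 7 mm of its centre in x and y, 4 mm of its floor, upright to 0.06 rad, square to 0.13 rad. Scanner released at rest on the dock, upright to 0.06 rad, within 20 mm of the dock's centre in x and y (x of corbel in the frame of pocket between -0.007 and 0.007 m and y of corbel in the frame of pocket between -0.007 and 0.007 m and z of corbel in the frame of pocket between -0.004 and 0.004 m and x of label in the frame of pocket below -0.008 m and angle between each of corbel, scanner's own z axis and vertical below 0.06 rad and angle between the x axis of corbel and the x axis of fixture, either way round below 0.13 rad and x of scanner in the frame of dock between -0.02 and 0.02 m and y of scanner in the frame of dock between -0.02 and 0.02 m and z of scanner in the frame of dock between 0.01 and 0.018 m and linear speed of each of corbel, scanner below 0.02 m/s); the robot touches nothing.
It fails at once if the mallet is moved more than 30 mm (distance of mallet from where it was at the start of the episode above 0.03 m).
It fails at once if the chisel is moved more than 30 mm (distance of chisel from where it was at the start of the episode above 0.03 m).
It fails at once if the stone is moved more than 30 mm (distance of stone from where it was at the start of the episode above 0.03 m).
It fails at once if the corbel is dropped or flung (faster than 0.5 m/s while not held) (linear speed of corbel above 0.5 m/s and contact force between the fingers and corbel below 0.2 N).
It fails at once if the scanner is dropped or flung (faster than 0.5 m/s while not held) (linear speed of scanner above 0.5 m/s and contact force between the fingers and scanner below 0.2 N).
It also fails if it takes over 67 s, if anything falls off the work surface, if the arm or the gripper's body presses on something with over 40 N, if the wrist force passes 120 N, or if a joint passes its speed limit or range.

ROBOT

A 6-joint arm with a two-finger parallel gripper is mounted at the origin on the work surface. World frame = base frame: x ahead of the robot, y to its left, z up, the work surface at z = 0. Lengths are in m, angles in rad, forces in N, time in s.
With the tool pointing down it reaches from about 0.325 to 0.9 m from the base axis. Payload 6.1 kg.
Tool frame: the origin (TCP) lies at the very end of the fingers, on their centre line; the grasp point (between the pads) lies 19 mm behind it; z points along the fingers, y is the line along which they close (so a half turn about z gives the same grasp; the last joint's range is limited). The gripper opens to 87 mm and grips with 3 to 60 N. Pads are 19 mm wide; open, the fingers measure 117 mm over their backs; the gripper's body (75 mm by 190 mm) begins 51 mm behind the grasp point.
Start: joints at [-1.304, 0.22, 1.526, -0, 1.395, -0.126], TCP at [0.239, -0.577, 0.223] pointing down, gripper open.
Joint ranges: [-2.98, 2.98], [-0.91, 2.08], [0.09, 2.57], [-1.24, 4.39], [0.2, 2.65], [-2.68, 2.68]. Speed limits (rad/s): [2.57, 2.57, 3.01, 3.14, 3.14, 3.14].

INTERFACE

Orientations are given as a 3x3 rotation matrix whose columns are the frame's x, y, z axes.
In Python, from station import * gives the robot as it stands. Calls block until the motion is done:
- reach(position, orientation): joint-space move of the TCP to a pose.
- move_linear(position, orientation=None, speed=0.15): straight line of the TCP; orientation=None keeps the orientation; speed is the mean speed in m/s.
- move_joints(angles): joint-space move.
- gripper_to(opening, grasp_force=None): finger opening in m; grasp_force is the grip in N (None keeps the last); returns when the fingers have stopped.
- pause(seconds).
- ik(position, orientation): joint angles nearest the present ones, or None.
- state(): the state.
- get_image(name): name is "scene" or "top"; returns (picture, depth): 480x640x3 uint8, red, green, blue; 480x640 float32, m along the optical axis (not along the pixel's ray), 0 where there is no reading.
- get_calibration(name): a dict with "camera_matrix" (3x3 intrinsics, pixels), "R" (3x3) and "t" (3): a world point X has camera coordinates R X + t. Camera axes: x right, y down, z forward; pixel columns grow to the right and rows downward; lengths in m; the calibration is good to about 2 mm. A picture is of the moment at which its call begins. get_calibration takes no time and is no camera call.
A pose or a line that the arm cannot do raises MotionError and nothing moves.
- close_job(): hands the job in; it is judged then, once.
Trained networks look in the newest picture that a camera, given by its name, has taken for a name from the list of things; names that differ only in an ending like _2 or _b are one class to them, and where a whole thing is asked for, a point or a joint stands for the part that bears it (a point fixed in the world has none). Each returns a list of dicts, best first, with "conf" (0 to 1); they miss things now and then, are a little off and sometimes report something else, mostly with a low value. They report only what shows in the picture. A call takes as long as a camera call.
- find_in(camera, query): "at" ([x, y, z] in m, in the coordinates of the camera as it stood for that picture, good to about 4 mm: the middle of the surface that is visible of it).
- cut_out(camera, query): "pixels" (480x640 bool, what is visible of it).
The state is a dict: "clock": time; "joint_positions": joint angles; "joint_vel": joint speeds; "joint_efforts": joint torques, N m; "ee_pos": TCP position; "tcp_rot": TCP orientation; "force": force on the tool from outside, world axes, zero at the start; "wrist_torque": the same for the moment, N m; "grip_width": finger opening in m; "gripper_force": force on a finger pad.
Only numpy, scipy, OpenCV 4.12 (cv2) and the standard library are available. Lean on these libraries where they do the work, as an engineer would, in place of code of your own. Each camera call takes 0.05 s, during which the arm holds its last target. There are 200 camera calls.

## Working session

There is one attempt and no reset: what is moved stays moved. The work goes in short steps, each a Python script; the robot and the scene stay as the last script left them, time stands still between calls to the robot, and variables do not carry over. Pictures are saved under pics/ and viewed, at most 10 in all, crops included, and the job is handed in when it is done.

```bash
mkdir -p pics; ls; python3 - <<'E'
from station import *
import cv2,numpy as np
for n in("scene","top"):
    im,d=get_image(n); cv2.imwrite(f"pics/{n}0.png",im[:,:,::-1]); np.savez(f"{n}0.npz",im=im,d=d)
    c=get_calibration(n); print(n,c)
    for q in("corbel","label","fixture","scanner","dock","mallet","chisel","stone"):
        r=find_in(n,q)[:2]
        print(q,[(np.round(c["R"].T@(np.array(x["at"])-c["t"]),3),round(x["conf"],2)) for x in r])
print(state())
E
```

```text
pics
scene {'camera_matrix': array([[474.33412998,   0.        , 317.14339627],
       [  0.        , 474.33412998, 242.90601623],
       [  0.        ,   0.        ,   1.        ]]), 'R': array([[ 0.32460655,  0.94583777,  0.00463782],
       [ 0.69948966, -0.23675488, -0.6742858 ],
       [-0.63666695,  0.2221217 , -0.73845592]]), 't': array([-0.18682512, -0.34881744,  1.29004101])}
corbel [(array([ 0.511, -0.301,  0.06 ]), 0.96)]
label []
fixture [(array([0.607, 0.01 , 0.014]), 0.66)]
scanner [(array([0.507, 0.305, 0.084]), 0.75)]
dock [(array([0.527, 0.287, 0.014]), 0.71), (array([0.608, 0.01 , 0.014]), 0.15)]
mallet [(array([ 0.722, -0.279,  0.054]), 0.91)]
chisel [(array([0.729, 0.28 , 0.024]), 0.93)]
stone [(array([0.413, 0.026, 0.026]), 0.81)]
top {'camera_matrix': array([[599.83454495,   0.        , 320.63892849],
       [  0.        , 599.83454495, 227.73092913],
       [  0.        ,   0.        ,   1.        ]]), 'R': array([[ 0.01859342, -0.99980107, -0.00721789],
       [-0.98710513, -0.01720839, -0.15914561],
       [ 0.15898975,  0.01008388, -0.98722874]]), 't': array
[... 581 characters left out ...]
70350e+00, -1.26074375e-01]), 'joint_vel': array([ 0.00034508,  0.00062422,  0.0006874 , -0.00066338, -0.00059184,
       -0.00013045]), 'joint_efforts': array([ 6.66318520e-04, -4.94546127e+01, -3.87716603e+01,  7.00638047e-02,
        4.66460909e-02, -3.81408142e-06]), 'ee_pos': array([ 0.23921945, -0.57739295,  0.22255828]), 'tcp_rot': array([[ 9.23856234e-01,  3.82739675e-01,  3.82616724e-06],
       [ 3.82739675e-01, -9.23856234e-01, -1.95292343e-05],
       [-3.93978434e-06,  1.95066309e-05, -1.00000000e+00]]), 'force': array([-0.08202184, -0.17657952,  0.48264476]), 'wrist_torque': array([-0.01895713,  0.01435087,  0.01794921]), 'gripper_force': 0.0, 'grip_width': 0.08699321063535247}
```

View pics/top0.png

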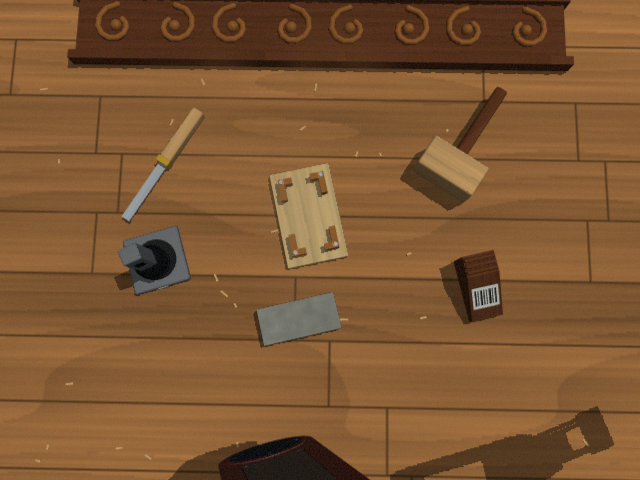

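View pics/scene0.png

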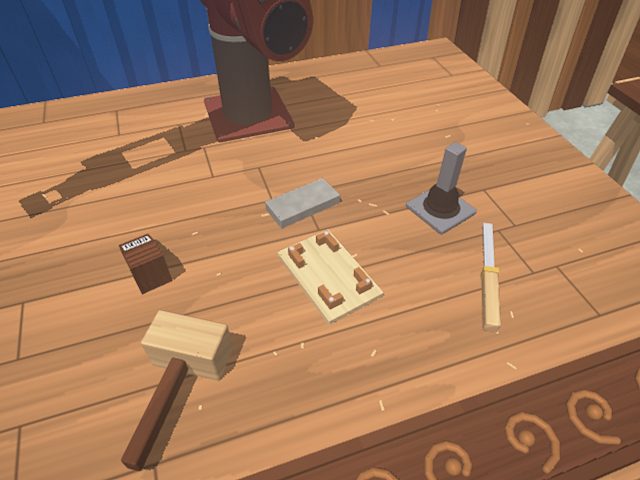

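The top view shows the corbel at px (480,285) with its label towards the robot, the jig at (308,215) turned about 11°, the dock and scanner at (155,258), and the stone at (300,320) in front of the jig. The scene view confirms this layout, with nothing hidden. Next I fit precise poses from depth.

```bash
cat >h.py <<'E'
from station import *
import cv2,numpy as np
def cloud(n,d):
    c=get_calibration(n);K=c["camera_matrix"]
    v,u=np.mgrid[:480,:640]
    P=np.stack([(u-K[0,2])/K[0,0]*d,(v-K[1,2])/K[1,1]*d,d],-1)
    return (P-c["t"])@c["R"]
def mask(n,q):
    r=cut_out(n,q); return r[0]["pixels"] if r else np.zeros((480,640),bool)
def rect(p):
    (c,s,a)=cv2.minAreaRect((p[:,:2]*1000).astype(np.float32)); 
    if s[0]<s[1]: s=s[::-1]; a+=90
    a=(a+90)%180-90
    return np.round(c,1),np.round(s,1),round(a,2)
E
python3 - <<'E'
from h import *
B={"scene":{}, "top":{}}
for n in B:
    im,d=get_image(n); P=cloud(n,d)
    for q in("corbel","label","fixture","scanner","dock","stone"):
        m=mask(n,q)&(d>0); p=P[m]; B[n][q]=p
        if len(p)<20: print(n,q,len(p)); continue
        print(n,q,len(p),"z pct",np.round(np.percentile(p[:,2],[1,25,50,75,99])*1000,1), rect(p))
    p=B[n]["fixture"]; z=p[:,2]; print(" board top",rect(p[abs(z-.015)<.004]),"blocks",rect(p[abs(z-.035)<.005]))
    p=B[n]["dock"]; print(" dock top",rect(p[abs(p[:,2]-.014)<.005]))
    p=B[n]["scanner"]; t=p[p[:,2]>.141]; print(" scan top",len(t),rect(t), "handle",rect(p[p[:,2]>.06]),"head",rect(p[(p[:,2]<.03)]))
    p=B[n]["corbel"]; print(" corbel top",rect(p[p[:,2]>.070]))
np.save("B.npy",B,allow_pickle=True)
E
```

```text
scene corbel 1773 z pct [ 5.3 37.6 61.4 76.8 82. ] (array([ 463.9, -312. ]), array([118.8,  59.5]), 14.03)
scene label 150 z pct [35.1 47.6 54.3 61.  66. ] (array([ 438.6, -318.1]), array([49.6, 48.4]), 9.83)
scene fixture 5179 z pct [ 5.6 15.8 16.9 18.7 38.2] (array([594.9,  20.2]), array([190.9, 130.4]), 12.86)
scene scanner 1611 z pct [ 16.9  48.3  82.  133.2 164.6] (array([439.7, 362.3]), array([216.5,  65.3]), -41.11)
scene dock 1201 z pct [ 5.7 14.1 15.3 16.3 18.5] (array([503.2, 309.1]), array([111.9, 110.8]), 17.63)
scene stone 2111 z pct [ 1.3 22.2 26.1 27.2 29.5] (array([379.6,  35.6]), array([171.2,  99.6]), -76.38)
 board top (array([595.7,  15.7]), array([190.4, 121.1]), 12.75) blocks (array([594.4,  15.4]), array([155.4,  93.7]), 13.21)
 dock top (array([503.2, 309.1]), array([111.9, 110.8]), 17.63)
 scan top 341 (array([496.6, 312.2]), array([36.7, 30.3]), -65.03) handle (array([499.1, 312.1]), array([43.8, 40.4]), 76.43) head (array([439.7, 362.3]), array([216.5,  65.3]), -41.11)
 corbel top (array([ 494.9, -304. ]), array([58.8, 52.9]), -77.61)
top corbel 2552 z pct 
[... 345 characters left out ...]
array([495.9, 334.9]), array([108.1,  65.9]), -90.0)
top dock 1927 z pct [ 7.4 12.5 14.1 15.6 19.5] (array([501.9, 312.4]), array([113.5, 112.6]), -72.76)
top stone 2909 z pct [19.5 23.6 25.  26.5 30. ] (array([393.6,  32.2]), array([152.8,  71.3]), -76.76)
 board top (array([595.6,  17.2]), array([190.5, 119.8]), 12.82) blocks (array([596. ,  17.3]), array([153. ,  90.8]), 12.76)
 dock top (array([501.9, 310.8]), array([111.6, 110.5]), 17.24)
 scan top 422 (array([495.9, 314.2]), array([35.1, 31.2]), -65.73) handle (array([495.5, 310.5]), array([40.6, 38.9]), -56.66) head (array([509. , 328.9]), array([105. ,  66.4]), 42.95)
 corbel top (array([ 492.5, -302.9]), array([61.8, 53.6]), -76.21)
```

```bash
cat >>h.py <<'E'
from math import cos,sin,radians
def down(yaw):  # tool z down, tool x at yaw (deg), y = closing line
    c,s=cos(radians(yaw)),sin(radians(yaw)); return np.array([[c,s,0],[s,-c,0],[0,0,-1.]])
def Rz(a):
    c,s=cos(radians(a)),sin(radians(a)); return np.array([[c,-s,0],[s,c,0],[0,0,1.]])
COR=np.array([.464,-.312,0]);CY=13.8
JIG=np.array([.5957,.0165,0]);JY=12.8
DOCK=np.array([.5025,.310,0]);SC=np.array([.497,.312,.014]);SY=24.6
E
python3 - <<'E'
from h import *
g=COR+Rz(CY)@[.012,0,.031]; p=JIG+Rz(JY)@[.012,0,.046]
for k in(0,180):
    print(k,[ik(a+[0,0,h],down(y+k)) is not None and np.round(ik(a+[0,0,h],down(y+k)),2) for a,y in((g,CY),(p,JY)) for h in(.1,0)])
lab=JIG+Rz(JY)@[-.02,0,.065]; n=Rz(JY)@[-sin(radians(32)),0,cos(radians(32))]
for k in range(-180,180,30):
    z=-n; x=Rz(JY+k)@[1,0,0]; x=x-z*(x@z); x/=np.linalg.norm(x); R=np.stack([x,np.cross(z,x),z],1)
    q=ik(lab+.169*n,R); print("scan",k,None if q is None else np.round(q,2))
for k in(0,90,180,270):
    q=ik(SC+[0,0,.089],down(SY+k)); print("sc",k,None if q is None else np.round(q,2))
print(state()["clock"])
E
```

```text
0 [array([-0.72,  0.17,  1.77, -0.  ,  1.21,  0.61]), array([-0.72,  0.3 ,  1.82, -0.  ,  1.02,  0.61]), array([-0.1 ,  0.24,  1.65, -0.  ,  1.25,  1.25]), array([-0.1 ,  0.36,  1.7 , -0.  ,  1.07,  1.25])]
180 [array([-0.72,  0.17,  1.77, -0.  ,  1.21, -2.53]), array([-0.72,  0.3 ,  1.82, -0.  ,  1.02, -2.53]), array([-0.1 ,  0.24,  1.65, -0.  ,  1.25, -1.89]), array([-0.1 ,  0.36,  1.7 , -0.  ,  1.07, -1.89])]
scan -180 [-0.4  -0.57  2.34  0.39  0.94 -2.36]
scan -150 None
scan -120 None
scan -90 [-0.4  -0.57  2.34  0.39  0.94  2.35]
scan -60 [-0.4  -0.57  2.34  0.39  0.94  1.89]
scan -30 [-0.4  -0.57  2.34  0.39  0.94  1.38]
scan 0 [-0.4  -0.57  2.34  0.39  0.94  0.78]
scan 30 [-0.4  -0.57  2.34  0.39  0.94  0.18]
scan 60 [-0.4  -0.57  2.34  0.39  0.94 -0.34]
scan 90 [-0.4  -0.57  2.34  0.39  0.94 -0.79]
scan 120 [-0.4  -0.57  2.34  0.39  0.94 -1.25]
scan 150 [-0.4  -0.57  2.34  0.39  0.94 -1.77]
sc 0 [ 0.43  0.24  1.73 -0.    1.16  1.57]
sc 90 [ 0.43  0.24  1.73 -0.    1.16 -0.  ]
sc 180 [ 0.43  0.24  1.73 -0.    1.16 -1.57]
sc 270 None
1.6
```

```bash
python3 - <<'E'
from h import *
g=COR+Rz(CY)@[.012,0,.031]
reach(g+[0,0,.1],down(CY)); move_linear(g,speed=.12)
gripper_to(0.05,grasp_force=30); s=state(); print(s["grip_width"],s["gripper_force"],s["force"],s["clock"])
move_linear(g+[0,0,.15],speed=.15)
p=JIG+Rz(JY)@[.012,0,.046]
reach(p+[0,0,.1],down(JY)); s=state(); print(s["grip_width"],s["gripper_force"],s["clock"],s["ee_pos"]-p)
for n in("top","scene"):
    im,d=get_image(n); P=cloud(n,d); cv2.imwrite(f"pics/{n}1.png",im[:,:,::-1])
    m=mask(n,"corbel")&(d>0); q=P[m]; q=q[(q[:,2]>.09)]; print(n,len(q),np.round(np.percentile(q[:,2],[1,50,99]),3),rect(q))
    m=mask(n,"label")&(d>0); q=P[m]; print(n,"label",len(q),np.round(np.median(q,0),4) if len(q) else 0)
print("expected label",JIG+Rz(JY)@[-.02,0,.165])
a=cv2.imread("pics/top1.png")[100:340,180:500]; b=cv2.imread("pics/scene1.png")[100:340,180:500]
cv2.imwrite("pics/pre.png",np.vstack([cv2.resize(x,(400,300)) for x in (a,b)]))
E
```

```text
0.05983267480334144 29.99302301381249 [-0.6672134   0.93028073  2.73797176] 4.5583
0.059870576832589374 29.992475476465188 7.0417 [ 9.55465224e-06 -1.18204458e-03  1.00005517e-01]
top 870 [0.137 0.16  0.176] (array([558.4,  13.2]), array([54.3, 51.1]), 8.63)
top label 498 [0.5705 0.0137 0.1651]
scene 2068 [0.118 0.172 0.196] (array([604.2,  13.1]), array([99.9, 65.6]), 13.84)
scene label 0 0
expected label [0.57619701 0.01206903 0.165     ]
```

View pics/pre.png

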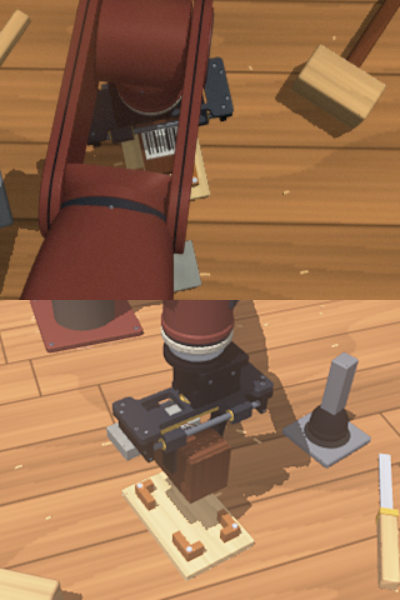

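Corbel is held level above the jig: top crop shows the label facing the front at about (160,140), scene crop shows its back end towards the camera at (190,465). I'll refine its offset in hand with a model fit before lowering.

```bash
cat >>h.py <<'E'
from scipy.optimize import least_squares
s32,c32=sin(radians(32)),cos(radians(32))
N=np.array([[-1,0,0],[1,0,0],[0,1,0],[0,-1,0],[0,0,1],[0,0,-1],[-s32,0,c32]])
D=np.array([.06,.06,.03,.03,.075,0,s32*.02+c32*.05])
def fit(ps,x0):  # x,y,z,yaw(deg) of corbel by robust distance to its convex model
    p=np.vstack(ps)
    for t in(.02,.008):
        f=lambda x,p:((p-x[:3])@Rz(x[3])@N.T-D).max(1)
        p=p[abs(f(x0,p))<t]
        x0=least_squares(f,x0,args=(p,),loss="soft_l1",f_scale=.002,x_scale=[.01,.01,.01,5]).x
    return np.round(x0,4),len(p)
E
python3 - <<'E'
from h import *
B=np.load("B.npy",allow_pickle=True).item()
x0=np.r_[COR,CY]
A=[B[n]["corbel"] for n in("scene","top")]; print("before",fit(A,x0),fit(A[:1],x0),fit(A[1:],x0))
x0=np.r_[JIG+[0,0,.115],JY]; A=[]
for n in("scene","top"):
    im,d=get_image(n); P=cloud(n,d); A.append(P[(mask(n,"corbel")|mask(n,"label"))&(d>0)])
print("now",x0,fit(A,x0),fit(A[:1],x0),fit(A[1:],x0)); print(state()["ee_pos"],state()["clock"])
for n in("scene","top"):
    p=B[n]["fixture"]; z=p[:,2]; q=p[abs(z-.035)<.006]; l=(q-JIG)@Rz(JY)
    print([np.round(np.percentile(abs(l[m,k]),[3,97])*1000,1) for k in(0,1) for m in(l[:,k]>0,l[:,k]<0)])
E
```

```text
before (array([ 4.59800e-01, -3.11400e-01,  1.80000e-03,  1.35961e+01]), 4320) (array([ 4.59700e-01, -3.13200e-01,  3.30000e-03,  1.37282e+01]), 1773) (array([ 4.62800e-01, -3.10700e-01,  2.10000e-03,  1.36212e+01]), 2547)
now [ 0.5957  0.0165  0.115  12.8   ] (array([ 0.5914,  0.0144,  0.1168, 12.5404]), 3082) (array([ 0.591 ,  0.0143,  0.1184, 12.6335]), 2147) (array([ 0.5931,  0.0143,  0.1163, 12.2143]), 935)
[0.60738419 0.01909235 0.14600875] 7.6417
[array([34.7, 75.5]), array([34.8, 76.2]), array([17.8, 44.7]), array([19.6, 46.1])]
[array([35. , 75.6]), array([35.5, 75.5]), array([20.5, 45.7]), array([18.7, 44.1])]
```

```bash
python3 - <<'E'
from h import *
p=JIG+Rz(JY)@[.0155,.0005,.046]
move_linear(p+[0,0,.03],speed=.12); f0=state()["force"]
move_linear(p+[0,0,.006],speed=.04); print(state()["force"]-f0)
for h in np.arange(.005,-.0031,-.001):
    move_linear(p+[0,0,h],speed=.02); f=state()["force"]-f0; print(round(h,3),np.round(f,1))
    if f[2]>3: break
s=state();print(s["ee_pos"]-p,s["clock"])
for n in("top","scene"):
    im,d=get_image(n); cv2.imwrite(f"pics/{n}2.png",im[:,:,::-1])
a=cv2.imread("pics/top2.png")[100:340,180:500]; b=cv2.imread("pics/scene2.png")[160:360,220:490]
cv2.imwrite("pics/low.png",np.vstack([cv2.resize(x,(400,300)) for x in (a,b)]))
E
```

```text
[-0.96066962  0.40725535  0.30502881]
0.005 [-1.5  0.7 -0.5]
0.004 [-1.   0.7 -0.5]
0.003 [-0.9  1.2 -0.4]
0.002 [-1.   0.6 -0.4]
0.001 [-1.   1.  -0.6]
0.0 [-1.1  1.   1.9]
-0.001 [-3.7  0.6  8.5]
[ 3.34200767e-04 -6.11229330e-05  2.76251416e-04] 10.875
```

View pics/low.png

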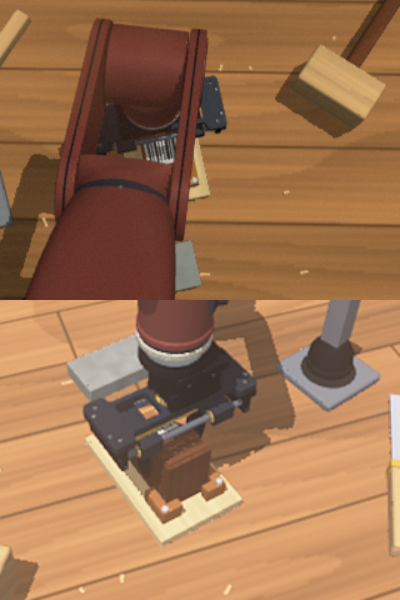

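Contact came exactly at floor height and the corbel sits between the blocks (scene crop, around (185,470)). I release it, retreat and check.

```bash
python3 - <<'E'
from h import *
gripper_to(.085); p=state()["ee_pos"]
move_linear(p+[0,0,.12],speed=.15)
reach(SC+[0,0,.089+.15],down(SY+90))
x0=np.r_[JIG+[0,0,.015],JY]; A=[];
for n in("scene","top"):
    im,d=get_image(n); P=cloud(n,d); cv2.imwrite(f"pics/{n}3.png",im[:,:,::-1])
    A.append(P[(mask(n,"corbel")|mask(n,"label"))&(d>0)])
    sp=P[mask(n,"scanner")&(d>0)]; t=sp[sp[:,2]>.141]; print(n,"sc",len(t),rect(t) if len(t)>9 else 0)
print("now",x0,fit(A,x0),fit(A[:1],x0),fit(A[1:],x0)); print(state()["clock"])
a=cv2.imread("pics/top3.png")[150:290,230:400]; b=cv2.imread("pics/scene3.png")[180:340,260:450]
cv2.imwrite("pics/seat.png",np.vstack([cv2.resize(x,(360,296)) for x in (a,b)]))
E
```

```text
scene sc 341 (array([496.4, 312.7]), array([35.9, 30.5]), -63.63)
top sc 0 0
now [ 0.5957  0.0165  0.015  12.8   ] (array([ 0.5952,  0.0167,  0.017 , 12.7492]), 4714) (array([ 0.5946,  0.0167,  0.0178, 12.6785]), 2501) (array([ 0.5972,  0.0171,  0.017 , 13.1903]), 2213)
14.3083
```

View pics/seat.png

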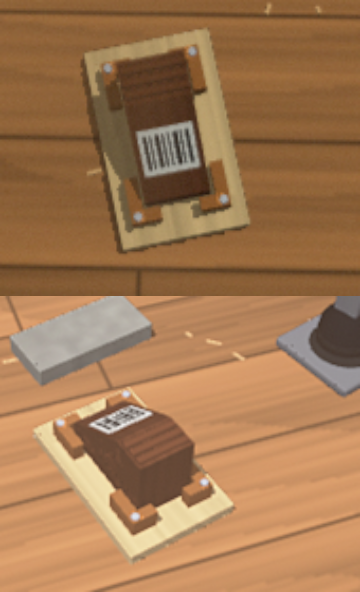

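Corbel is seated squarely with the label towards the front and clear of all four blocks. Now the scanner.

```bash
cat >>h.py <<'E'
COR2=np.array([.5954,.0167,.015])
lab=COR2+Rz(JY)@[-.02,0,.05]; n=Rz(JY)@[-s32,0,c32]
def scanR(k=90):
    z=-n; x=Rz(JY+k)@[1,0,0]; x=x-z*(x@z); x/=np.linalg.norm(x); return np.stack([x,np.cross(z,x),z],1)
E
python3 - <<'E'
from h import *
gp=SC+[0,0,.089]
move_linear(gp,speed=.12); f0=state()["force"]
gripper_to(.02,grasp_force=45); s=state(); print(s["grip_width"],s["gripper_force"],s["force"]-f0,s["ee_pos"]-gp)
move_linear(gp+[0,0,.01],speed=.05); move_linear(gp+[0,0,.15],speed=.15)
R=scanR(); reach(lab+.229*n,R); move_linear(lab+.169*n,R,speed=.1); pause(.3)
s=state(); print(s["clock"],s["ee_pos"]-lab-.169*n,s["grip_width"],s["gripper_force"])
for c in("scene","top"):
    im,d=get_image(c); P=cloud(c,d); cv2.imwrite(f"pics/{c}4.png",im[:,:,::-1])
    p=P[mask(c,"scanner")&(d>0)]
    if len(p)<30: print(c,len(p)); continue
    l=(p-lab)@np.stack([R[:,0],-R[:,1],n],1)
    h=l[(l[:,2]>.13)&(abs(l[:,:2]).max(1)<.06)]
    print(c,len(p),np.round(np.percentile(l,[2,50,98],0)*1000,1).tolist())
cv2.imwrite("pics/scan.png",np.hstack([cv2.resize(cv2.imread(f"pics/{c}4.png")[80:360,160:500],(400,330)) for c in("top","scene")]))
pause(1.8); print(state()["clock"])
E
```

```text
0.02975032805123605 44.892062111757696 [ 0.67026366 -0.18617509 -0.51983876] [-1.24391728e-05  2.88673962e-06 -7.13447497e-05]
20.3917 [ 0.00019374 -0.00025101  0.00069554] 0.02980592760110163 44.89287964068353
scene 1884 [[-29.9, -32.9, 82.8], [-11.3, -15.9, 126.6], [26.9, 139.5, 224.6]]
top 123 [[-17.1, -86.6, 2.0], [2.0, -30.9, 94.2], [21.1, 1.7, 239.1]]
22.3917
```

View pics/scan.png

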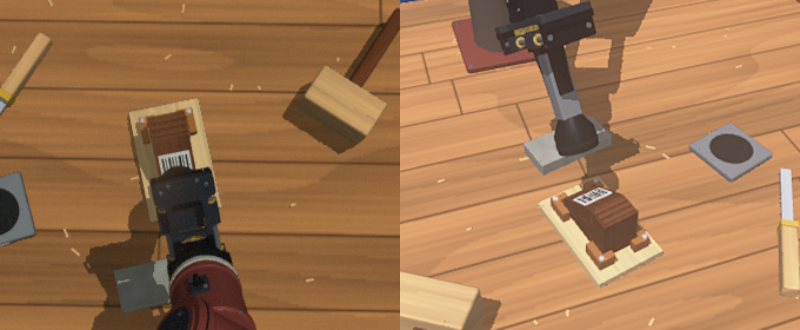

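The scene crop shows the scanner held square over the label, with its head at (575,140) and the label at (592,197). A quick numeric check of head centring follows, plus the dock, which is now empty.

```bash
python3 - <<'E'
from h import *
R=scanR(); c="scene"; im,d=get_image(c); P=cloud(c,d)
p=P[mask(c,"scanner")&(d>0)]; l=(p-lab)@np.stack([R[:,0],-R[:,1],n],1)
cam=get_calibration(c)
def circ(z0,z1,r):
    q=l[(l[:,2]>z0)&(l[:,2]<z1)&(np.hypot(l[:,0],l[:,1])<.05)]
    f=lambda x:np.hypot(q[:,0]-x[0],q[:,1]-x[1])-r
    return np.round(least_squares(f,[0,0],loss="soft_l1",f_scale=.002).x*1000,1),len(q)
print("head centre",circ(.084,.106,.032))
q=l[(l[:,2]>.135)&(l[:,2]<.165)&(np.hypot(l[:,0],l[:,1])<.04)]; print("handle",rect(q),len(q))
for c in("scene","top"):
    im,d=get_image(c); P=cloud(c,d); m=P[mask(c,"dock")&(d>0)]; m=m[abs(m[:,2]-.014)<.006]; print(c,len(m),rect(m))
    if c=="scene": g=cv2.cvtColor(im,cv2.COLOR_RGB2GRAY)
print(state()["clock"])
E
```

```text
head centre (array([1.8, 0.1]), 441)
handle (array([-4.9, -9.9]), array([41.8, 24.2]), -35.87) 398
scene 1856 (array([502.3, 309.2]), array([112.1, 111.7]), 16.77)
top 0 (array([0., 0.]), array([0., 0.]), 0.0)
22.6917
```

```bash
python3 - <<'E'
from h import *
R=scanR(); gp=np.r_[DOCK[:2],.103]
move_linear(lab+.229*n,R,speed=.12); reach(gp+[0,0,.15],down(SY+90))
move_linear(gp+[0,0,.02],speed=.15); pause(.2); f0=state()["force"]; move_linear(gp+[0,0,.005],speed=.04)
for h in np.arange(.004,-.0041,-.001):
    move_linear(gp+[0,0,h],speed=.02); f=state()["force"]-f0; print(round(h,3),np.round(f,1))
    if f[2]>2.5: break
pause(.2); gripper_to(.06); move_linear(state()["ee_pos"]+[0,0,.15],speed=.15)
move_joints([-.9,.22,1.526,0,1.395,0]); print(state()["clock"])
x0=np.r_[COR2,JY]; A=[]
for c in("scene","top"):
    im,d=get_image(c); P=cloud(c,d); cv2.imwrite(f"pics/{c}5.png",im[:,:,::-1])
    A.append(P[(mask(c,"corbel")|mask(c,"label"))&(d>0)])
    sp=P[mask(c,"scanner")&(d>0)]; t=sp[sp[:,2]>.141]; print(c,"top",rect(t)); t=sp[(sp[:,2]<.042)&(sp[:,2]>.018)]
    f=lambda x:np.hypot(t[:,0]-x[0],t[:,1]-x[1])-.032
    print("head",least_squares(f,DOCK[:2],loss="soft_l1",f_scale=.002).x)
print(x0,fit(A,x0))
E
```

```text
0.004 [ 0.3 -0.6 -0.4]
0.003 [ 0.2 -0.6  0.4]
0.002 [ 0.1 -1.6 -0.1]
0.001 [ 0.2 -0.8  0.9]
0.0 [ 0.7 -0.5  1.1]
-0.001 [-2.9 -2.6  9.3]
32.65
scene top (array([501.6, 310.4]), array([36.3, 31. ]), -62.69)
head [0.50009552 0.31151964]
top top (array([0., 0.]), array([0., 0.]), 0.0)
head [0.5025 0.31  ]
[ 0.5954  0.0167  0.015  12.8   ] (array([ 0.5952,  0.0168,  0.0169, 12.7278]), 4738)
```

View pics/scene5.png

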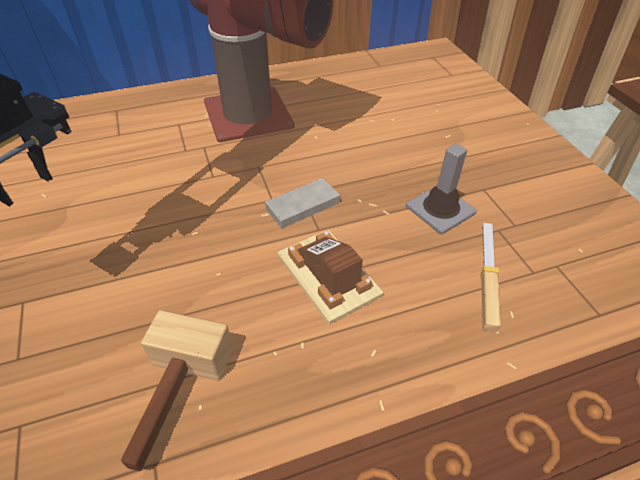

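The picture shows the scanner upright mid-dock (442,190), the corbel seated (335,262), other tools unmoved and the robot clear of everything.

```bash
python3 -c "
from station import *
print(close_job())"
```

```text
the job is handed in; nothing more can be done
None
```

The job is handed in (no verdict was returned): the corbel is seated square in the jig with its label to the front, the scanner was held about 80 mm square to the label for over two seconds and is back upright in mid-dock, and the other tools look unmoved.

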